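# Weigh the coffee canister on the hanging scale

### The arm

A 6-joint arm with a two-finger parallel gripper is mounted at the origin on the work surface. World frame = base frame: x ahead of the robot, y to its left, z up, the work surface at z = 0. Lengths are in mm, angles in rad, forces in N, time in s.
With the tool pointing down it reaches from about 425 to 925 mm from the base axis. Payload 12.5 kg.
Tool frame: the origin (TCP) lies between the finger pads; the fingertips stand 11 mm ahead of it and the grasp point (between the pads) lies 8 mm behind it; z points along the fingers, y is the line along which they close (so a half turn about z gives the same grasp; the last joint's range is limited). The gripper opens to 85 mm and grips with 20 to 120 N. Pads are 22 mm wide; open, the fingers measure 114 mm over their backs; the gripper's body (76 mm by 85 mm) begins 54 mm behind the grasp point. The pads swing forward as they close: fully open they stand 13 mm farther back than shut.
Start: joints at [-1.36, 0.491, 1.559, -0, 1.092, -0.106], TCP at [194.727, -593.906, 242.327] pointing down, gripper open.
Joint ranges: [-3.1, 3.1], [-0.84, 2.19], [0.05, 2.79], [-1.13, 4.28], [0.06, 2.93], [-2.69, 2.69]. Speed limits (rad/s): [2.22, 2.22, 2.79, 3.14, 3.14, 3.14].

### API

Orientations are given as a unit quaternion [w, x, y, z].
In Python, from rig import read_state, vision, arm gives the robot as it stands. The module is installed in compiled form; this text tells all that it offers.
- The arm moves only by the tool carry_out, never from a script. Its argument "steps" is one flat list of numbers, 6 for each row, row after row: the shift along the tool's x, y, z scaled (see below), then the turn, a rotation vector about the tool's x, y, z scaled (see below). A call has 1 to 12 rows; each row shifts and turns the commanded pose from where the row before left it, along the tool's axes as they then stand; what a row does not reach is not made up. The controller multiplies each number of a shift by 2 cm and each number of a turn by 6 degrees. A row lasts 1/12 s, in which the tool goes at most 41.7 mm and 7.16 degrees, less where a joint would pass 70% of its speed; a pose out of reach is approached as far as the arm can. A call with a number of a shift or a turn outside -1 to 1 is refused whole. A call with a gripper value outside its range is refused whole. "hand" is the finger opening in mm, from 0 to 85.4, set as the call begins (left out, the last holds). The fingers move at their own pace and stop on an object; "newtons" is the grip in N (left out, the last holds). Time passes only in rows, so rows that do not move let the fingers close. It gives the time, the measured TCP pose, the force and the opening at its end, in the units of the state.
- read_state(): the state, without advancing time (a new reading comes with each control period).
- vision.camera(name): name is "scene" or "top" or "wrist"; returns a dict with "pixels" (384x512x3 uint8, red, green, blue), "intrinsics" (3x3 intrinsics, pixels), "dist" ([k1, k2, p1, p2, k3] as OpenCV has them; the pictures are not rectified), "world_to_cam" (4x4, takes a point from world to camera coordinates). Camera axes: x right, y down, z forward; pixel columns grow to the right and rows downward; lengths in mm; the calibration is good to about 2 mm. A picture is of the moment at which its call begins. There is no depth.
- arm.sign_off(): hands the job in, once; it reports no verdict.
Trained networks look in a picture, given as the dict that the camera call returned (one of the last four; its "shot" number tells which), for a name from the list of things; names that differ only in an ending like _2 or _b are one class to them, and where a whole thing is asked for, a point or a joint stands for the part that bears it (a point fixed in the world has none). Each returns a list of dicts, best first, with "confidence" (0 to 1); they miss things now and then, are a little off and sometimes report something else, mostly with a low value. They report only what shows in the picture. A call takes as long as a camera call. They do not tell look-alikes from the thing itself.
- vision.recognise(name, picture): "centre" ([column, row] in pixels, amid what is visible of it).
The state is a dict: "clock": time; "q": joint angles; "qvel": joint speeds; "joint_torque": joint torques, N m; "eef_pos": TCP position; "eef_rot": TCP orientation; "force": force on the tool from outside, world axes, zero at the start; "moment": the same for the moment, N m; "width": finger opening in mm.
Only numpy, scipy, OpenCV 4.12 (cv2) and the standard library are available. Lean on these libraries where they do the work, as an engineer would, in place of code of your own. Each camera call takes 0.05 s, during which the arm holds its last target. There are 200 camera calls.

### The job

Weigh the lidded coffee canister on the hanging scale: swing the scale's folded hook fully out from its column and hang the canister on it by its handle, so that it hangs free. Only then, press the scale's big round key down to its first stop and hold it there for about a second, then press it all the way down and let go. Leave the other things on the counter where they are.

Things in the scene. Friction and masses are not known exactly. Their poses are not given: they have to be found in the camera images.
- scale: the hanging scale, fixed. A low white housing (55 mm high; x -70 to 60, y -220 to 35 mm in this frame) with an upright square aluminium column (60 x 60 mm, top 239 mm up) at its +y end. Origin: on the counter under the column's centre; x away from the robot when unturned, y along the housing, z up. The hook is on the column's +y face, the key on the housing's top near its -y end
- hook (a joint): angle of the swing-out hook in rad. 0 = folded flat, pointing along the scale's -x, parallel to the column's +y face and reaching past the column's edge; pi/2 = fully out, against a stop, pointing along the scale's +y. It turns about an upright pivot and stays where it is left (friction 0.08 N m)
- hook_pivot (a point): on the hook's upright pivot at the height of the bar's axis, 200 mm up, 12 mm off the column's +y face. Axes turn with the hook: x along the bar to its tip, z up. Bar: round steel 8 mm thick, level for 45 mm, dips 8 mm to the seat at 65 mm from the pivot, rises to level at 85 mm and ends in an upturned tip at 91 mm, whose top is 16 mm above this point
- hook_seat (a point): top of the bar at the bottom of its dip, where the handle rests: 65 mm from the pivot along the bar and 4 mm below the pivot point's height. Same axes as hook_pivot
- can_grip (a point): grasp point of the canister's handle, midway between its legs, 106 mm up. Canister: steel cylinder 71 mm across, dark lid's top 76 mm up, 0.25-0.45 kg. Handle: stiff upright loop of 6 mm round steel in the canister's y-z plane: legs at y -22 and +22 mm (50 mm over their outsides: grip there), straight up to 124 mm, then sloping to a mid peak, top at 141 mm. x runs through the open loop, z up
- can_eye (a point): underside of the handle's peak, on the canister's axis, 135 mm above its underside, 29 mm above can_grip. Same axes as can_grip. When hung it rests on hook_seat (about 1 mm above it)
- key_top (a point): centre of the top of the key, a grey round cap 52 mm across, 20 mm proud of the housing, 75 mm above the counter when up, at x -5, y -155 mm in the scale's frame. Moves straight down, springs back. Two stages: the first 6 mm are light (0.8 to 2 N) and end at a clear stop; the second 6 mm begin only at 8 N and reach the bottom at 11 N
- key (a joint): first-stage travel of the key in m: 0 = up, 0.006 = at the first stop
- plunger (a joint): second-stage travel of the key in m, beyond the first stop: 0 = not begun, 0.006 = fully down. The key's top sinks by the sum of both
- mug: bystander, leave alone: white mug with a handle, 80 mm across, 90 tall. Origin: centre of its underside
- salt_pot: bystander, leave alone: small turned wooden salt pot, 48 mm across, 70 tall. Origin: centre of its underside
- squeeze_bottle: bystander, leave alone: yellow squeeze bottle, 60 mm across, 180 tall. Origin: centre of its underside
- oil_bottle: bystander, leave alone: green glass oil bottle, 60 mm across, 220 tall. Origin: centre of its underside
- jar: bystander, leave alone: brown glass jar, 72 mm across, 100 tall. Origin: centre of its underside
- spoon: bystander, leave alone: wooden spoon lying flat. Origin: on the tool's underside
- beaker: bystander, leave alone: plain open steel beaker without lid or handle, 72 mm across, 85 tall. Origin: centre of its underside
Not all that is in view belongs to the job. Leave any blue or turquoise look-alike of the part that bears can_grip alone.

How it is judged:
By the outcome, as a careful person would: the job done as asked, in the order asked, and still so for the second after the job is handed in, with the robot touching nothing.
It also fails if it takes over 72 s, if anything falls off the work surface, if the arm or the gripper's body presses on something with over 40 N, if the wrist force passes 120 N, or if a joint passes its speed limit or range.

## Working session

There is one attempt and no reset: what is moved stays moved. The work goes in short steps, Python scripts to look and compute and a tool call to move; the robot and the scene stay as the last step left them, time stands still between calls to the robot, and variables do not carry over. Pictures are saved under pics/ and viewed, on a budget of 14 in all, crops included, one or two more only if the job needs it, and the job is handed in when it is done.

Besides the shell and the picture viewer there is one more tool, called as name(argument=value, ...) on one line, values as JSON. carry_out: Moves the arm, as the interface text tells. Its arguments: {"type":"object","properties":{"steps":{"type":"array","items":{"type":"number"}},"hand":{"type":"number"},"newtons":{"type":"number"}},"required":["steps"]}

```bash
mkdir -p pics
cat > h.py <<'E'
import numpy as np, cv2
from rig import read_state, vision, arm
def ray(p,c):
    K=np.array(c["intrinsics"]);d=np.array(c["dist"]);T=np.array(c["world_to_cam"])
    u=cv2.undistortPoints(np.array([[p]],float),K,d)[0,0]
    R=T[:3,:3];o=-R.T@T[:3,3];return o,R.T@np.array([u[0],u[1],1])
def atz(p,c,z):
    o,d=ray(p,c);return o+d*(z-o[2])/d[2]
def proj(P,c):
    T=np.array(c["world_to_cam"]);r,_=cv2.Rodrigues(T[:3,:3])
    return cv2.projectPoints(np.array(P,float).reshape(-1,3),r,T[:3,3],np.array(c["intrinsics"]),np.array(c["dist"]))[0].reshape(-1,2)
def tri(ps,cs):
    A=np.zeros((3,3));b=np.zeros(3)
    for p,c in zip(ps,cs):
        o,d=ray(p,c);d/=np.linalg.norm(d);M=np.eye(3)-np.outer(d,d);A+=M;b+=M@o
    return np.linalg.solve(A,b)
def save(c,n,s=1,crop=None):
    im=c["pixels"][:,:,::-1]
    if crop: x0,y0,x1,y1=crop;im=im[y0:y1,x0:x1]
    cv2.imwrite("pics/"+n,cv2.resize(im,None,fx=s,fy=s,interpolation=cv2.INTER_CUBIC))
E
python3 - <<'E'
from h import *
a=vision.camera("scene");b=vision.camera("top")
save(a,"s0.png",1.5);save(b,"t0.png",1.5)
for n in ["scale","hook","hook_pivot","hook_seat","can_grip","can_eye","key_top","mug","jar","beaker","squeeze_bottle","oil_bottle","salt_pot","spoon"]:
    for k,c in(("s",a),("t",b)):
        print(n,k,[(np.round(r["centre"],1).tolist(),round(r["confidence"],2)) for r in vision.recognise(n,c)[:3]])
print(read_state())
E
```

```text
scale s [([178.1, 222.9], 0.64)]
scale t [([321.8, 189.8], 0.77)]
hook s [([216.6, 175.0], 0.61)]
hook t [([283.0, 204.2], 0.61)]
hook_pivot s [([213.1, 177.5], 0.6)]
hook_pivot t [([282.0, 196.3], 0.54)]
hook_seat s [([212.8, 176.1], 0.56), ([209.2, 269.6], 0.55)]
hook_seat t [([285.2, 194.8], 0.42)]
can_grip s [([319.7, 216.7], 0.95), ([335.0, 190.0], 0.67), ([377.5, 195.5], 0.66)]
can_grip t [([169.9, 154.9], 0.73), ([161.6, 216.7], 0.68), ([177.4, 246.0], 0.67)]
can_eye s [([333.9, 188.4], 0.91), ([322.3, 215.1], 0.88), ([357.0, 207.2], 0.84)]
can_eye t [([202.3, 254.1], 0.82), ([138.0, 234.9], 0.69), ([161.0, 214.3], 0.67)]
key_top s [([135.7, 223.2], 0.76), ([209.4, 269.0], 0.46)]
key_top t [([341.7, 192.0], 0.53), ([281.1, 134.7], 0.47)]
mug s [([362.6, 252.6], 0.89)]
mug t [([169.9, 154.5], 0.75), ([279.7, 248.4], 0.65)]
jar s [([340.3, 277.2], 0.91)]
jar t [([192.9, 127.1], 0.86), ([323.2, 192.3], 0.16)]
beaker s [([121.9, 183.1], 0.63)]
beaker t [([370.1, 248.8], 0.8)]
squeeze_bottle s [([208.0, 269.7], 0.56)]
squeeze_bottle t [([281.7, 134.2], 0.6), ([286.0, 198.3], 0.5)]

[... 178 characters left out ...]
)]
spoon t [([279.8, 232.2], 0.74)]
{'clock': 1.5, 'q': array([-1.35959247e+00,  4.90893019e-01,  1.55892413e+00,  1.76314770e-05,
        1.09168270e+00, -1.05620666e-01]), 'qvel': array([-0.00012874, -0.0003486 ,  0.00210221, -0.00079515, -0.00106409,
        0.00056457]), 'joint_torque': array([-3.33744465e-03, -6.18274498e+01, -2.61846703e+01, -2.89613772e-04,
        3.54372351e-04, -1.75166974e-06]), 'eef_pos': array([ 194.73381047, -593.89691555,  242.32295855]), 'eef_rot': array([4.59215787e-05, 9.87479635e-01, 1.57746533e-01, 1.02607513e-05]), 'force': array([-0.75280985,  0.660315  , -0.18722063]), 'moment': array([ 0.01308919, -0.0019885 , -0.01556941]), 'width': 85.1935907032332}
```

View pics/s0.png

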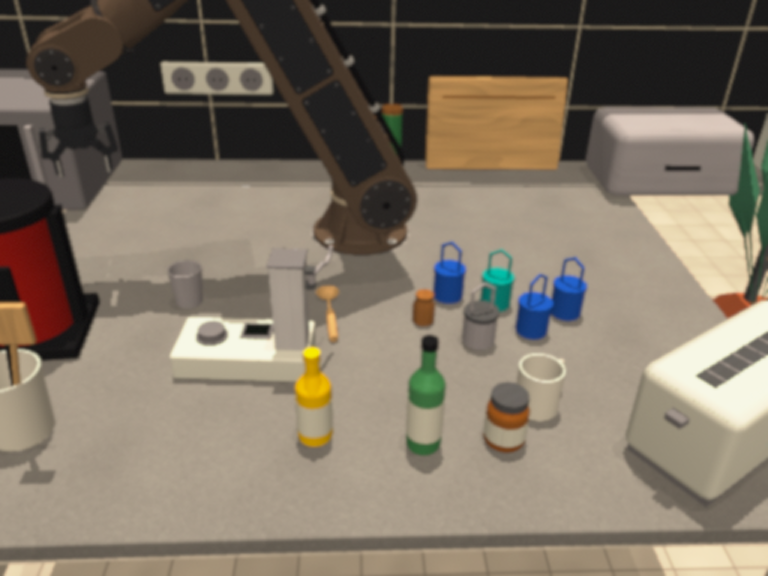

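View pics/t0.png

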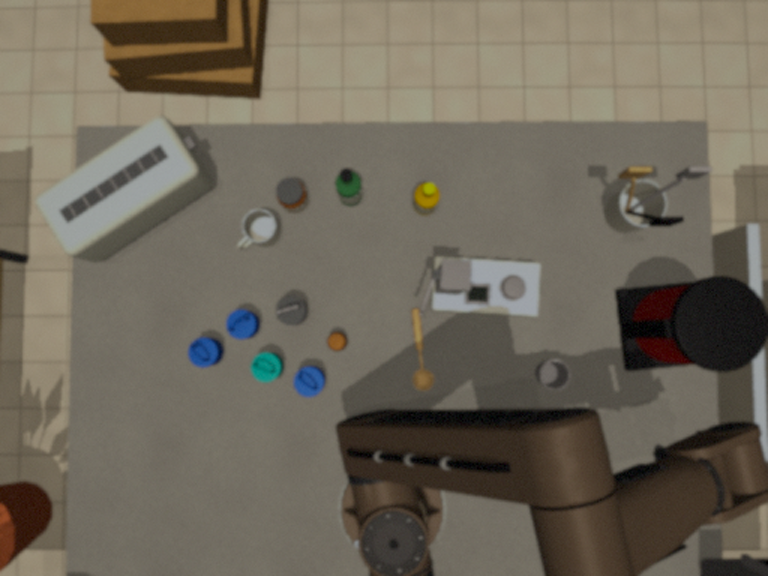

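Candidates for the canister in the scene image (1.5x): grey lidded (480,322), blue (449,280), (534,313), (569,295), and turquoise (497,287). The grey steel one with the dark lid is the only one that fits. In the top view it is at (292,308). I'll confirm it in a crop and measure.

Run:
```python
from h import *
a=vision.camera("scene");b=vision.camera("top")
def cr(c,x0,y0,w=85,h=64,s=4.6): return cv2.resize(c["pixels"][y0:y0+h,x0:x0+w,::-1],None,fx=s,fy=s,interpolation=cv2.INTER_CUBIC)
im=np.vstack([np.hstack([cr(a,285,180),cr(b,150,175)]),np.hstack([cr(a,150,160,100,75,3.91),cr(b,275,160)])[:, :]]) if 0 else None
t=[cr(a,285,180),cr(b,150,175),cr(a,115,158,128,96,3.05),cr(b,275,158)]
t=[cv2.resize(x,(400,300)) for x in t]
cv2.imwrite("pics/c1.png",np.vstack([np.hstack(t[:2]),np.hstack(t[2:])]))
print("col top",atz((455/1.5,273/1.5),b,239),"key",atz((512.5/1.5,287.5/1.5),b,75), "key s",atz((211/1.5,331/1.5),a,75))
print("corners",[atz((x/1.5,y/1.5),b,55).round(0) for x,y in((540,263),(537,317),(433,311))])
print("can lid",atz((292/1.5,309/1.5),b,76),"lid s",atz((480/1.5,312/1.5),a,76))
print("tops",atz((281.7,134.2),b,180),atz((230.6,123.5),b,220),"beaker",atz((368,249),b,85),'salt',atz((337/1.5,341/1.5),b,70),'spoon',atz((423/1.5,380/1.5),b,5),atz((416/1.5,312/1.5),b,5))
print("blue",[atz((x/1.5,y/1.5),b,76).round() for x,y in((242,324),(204,352),(267,367),(310,381))])
for n in("top","scene"):
  c=b if n=="top" else a; T=np.array(c["world_to_cam"]);print(n,-T[:3,:3].T@T[:3,3])
```

```text
col top [ 547.96256288 -133.38590804  239.        ] key [ 527.76555656 -285.4876346    75.        ] key s [ 542.83327945 -285.89813599   75.        ]
corners [array([ 587., -356.,   55.]), array([ 459., -346.,   55.]), array([474., -99.,  55.])]
can lid [479.39717179 233.62861087  76.        ] lid s [487.82817036 235.72173484  76.        ]
tops [713.4559082  -69.64291775 180.        ] [741.95920976  98.50916239 220.        ] beaker [ 326.78966139 -371.83317442   85.        ] salt [403.85755955 127.93199988  70.        ] spoon [307.77816509 -77.25616144   5.        ] [473.45768053 -61.48977927   5.        ]
blue [array([444., 352.,  76.]), array([379., 441.,  76.]), array([344., 292.,  76.]), array([311., 191.,  76.])]
top [ 418.61517642   19.19580203 1682.93670259]
scene [1622.8569675   -17.08882995  856.92146618]
```

View pics/c1.png

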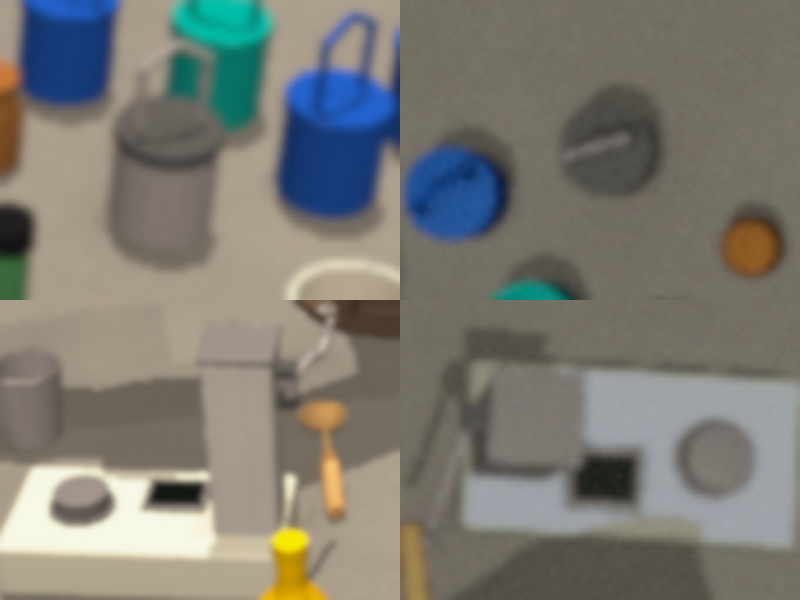

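The crop confirms it: the grey steel canister with the dark lid sits at about (479,234) mm, with its handle plane near the current tool yaw. The scale origin is at about (545,-132) with yaw about -0.07, and the hook is folded toward the robot. Next I move above the hook with the fingers shut.

carry_out(steps=[0.94, -0.91, -0.4, 0, 0, 0, 0.94, -0.91, -0.4, 0, 0, 0, 0.94, -0.91, -0.4, 0, 0, 0, 0.94, -0.91, -0.4, 0, 0, 0, 0.94, -0.91, -0.4, 0, 0, 0, 0.94, -0.91, -0.4, 0, 0, 0, 0.94, -0.91, -0.4, 0, 0, 0, 0.94, -0.91, -0.4, 0, 0, 0, 0.94, -0.91, -0.4, 0, 0, 0, 0.94, -0.91, -0.4, 0, 0, 0], hand=0)

```text
clock: 2.43
eef_pos: [317.0, -361.2, 322.8]
eef_rot: [0.0, 0.987, 0.158, 0.0]
force: [0.3, 0.4, 0.3]
width: -0.6
```

carry_out(steps=[0.94, -0.91, 0, 0, 0, 0, 0.94, -0.91, 0, 0, 0, 0, 0.94, -0.91, 0, 0, 0, 0, 0.94, -0.91, 0, 0, 0, 0, 0.94, -0.91, 0, 0, 0, 0, 0.94, -0.91, 0, 0, 0, 0, 0.94, -0.91, 0, 0, 0, 0, 0.94, -0.91, 0, 0, 0, 0, 0.94, -0.91, 0, 0, 0, 0, 0.94, -0.91, 0, 0, 0, 0, 0, 0, 0, 0, 0, 0])

```text
clock: 3.35
eef_pos: [439.8, -128.1, 322.5]
eef_rot: [-0.0, 0.987, 0.159, 0.0]
force: [-0.2, 0.9, -0.5]
width: -0.0
```

```bash
cat >> h.py <<'E'
def Rt():
    q=read_state()["eef_rot"];from scipy.spatial.transform import Rotation as Ro
    return Ro.from_quat([q[1],q[2],q[3],q[0]]).as_matrix()
def to(P):
    s=read_state();print("to",np.round(P,1),"tool mm",np.round(Rt().T@(np.array(P)-s["eef_pos"]),1))
O=np.array([545,-132,0.]);YAW=-0.07
def sc(p,O=O,y=YAW):
    c,s=np.cos(y),np.sin(y);return O+np.array([[c,-s,0],[s,c,0],[0,0,1]])@np.array(p,float)
E
python3 - <<'E'
from h import *
c=vision.camera("wrist");T=np.array(c["world_to_cam"]);print(-T[:3,:3].T@T[:3,3])
for n in["hook","hook_pivot","hook_seat","key_top","can_grip","can_eye"]:
  print(n,[(np.round(r["centre"],1).tolist(),round(r["confidence"],2)) for r in vision.recognise(n,c)[:3]])
pts=[sc(p) for p in((0,42,200),(-65,42,196),(-91,42,216),(-30,30,239),(30,30,239),(-30,-30,239),(-70,35,55),(-5,-155,75))]
print(proj(pts,c).round(0).tolist())
save(c,"w1.png",1.5);s=read_state();print(s["eef_pos"],s["eef_rot"],s["force"],s["width"],s["clock"])
E
```

```text
[ 516.59812493 -103.04235691  453.40522199]
hook [([213.6, 85.9], 0.94)]
hook_pivot [([6.9, 24.0], 0.39)]
hook_seat [([217.4, 87.2], 0.65)]
key_top [([416.2, 118.5], 0.92)]
can_grip [([12.5, 161.9], 0.92), ([5.7, 29.3], 0.59)]
can_eye [([13.2, 163.4], 0.95), ([3.2, 26.5], 0.67)]
[[254.0, 31.0], [222.0, 118.0], [206.0, 155.0], [253.0, 79.0], [293.0, -24.0], [341.0, 117.0], [238.0, 112.0], [416.0, 125.0]]
[ 438.32271407 -131.618567    322.31015082] [ 9.04189645e-05  9.87581945e-01  1.57104724e-01 -1.00786445e-05] [-0.35775375  0.1013124   0.19877257] -0.17092122383213515 3.7
```

View pics/w1.png

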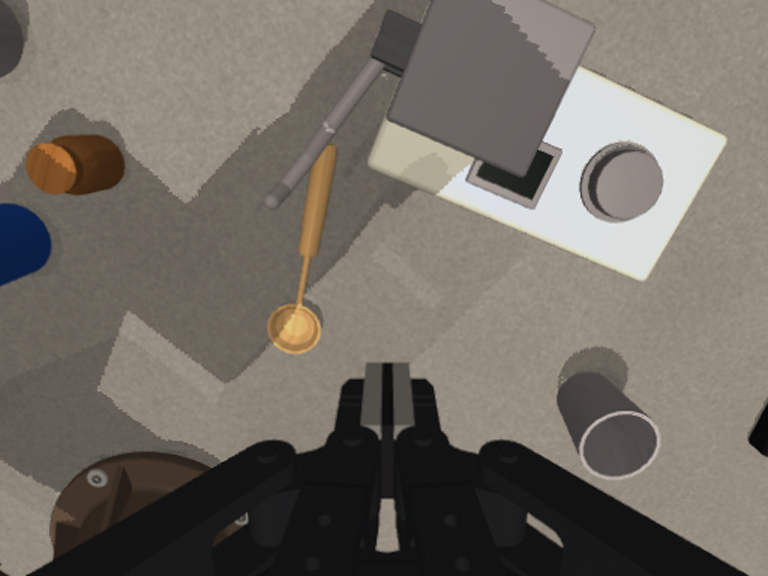

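The hook tip is at (272,201) and the column corners at (388,122) and (524,177), so the hook is already partly swung. I'll fit the scale pose and the hook angle.

```bash
cat > fit.py <<'E'
from h import *
from scipy.optimize import least_squares
c=vision.camera("wrist")
P=[(-30,30,239),(-30,-30,239),(-70,-220,55),(-70,35,55),(60,-220,55),(-5,-155,75),(30,-30,239)]
px=np.array([(388,122),(524,177),(641,281),(368,165),(727,137),(628,184),(595,29)])/1.5
f=lambda v:(proj([sc(p,np.array([v[0],v[1],0]),v[2]) for p in P],c)-px).ravel()
r=least_squares(f,[545,-132,-.07],loss="soft_l1");print(r.x,r.fun.round(1))
v=r.x;O=np.array([v[0],v[1],0])
t=np.array([272,201])/1.5; m=np.array([328,128])/1.5
g=lambda a,L,z:(proj([sc((-L*np.cos(a[0]),42+L*np.sin(a[0]),z),O,v[2])],c)-t).ravel()
r2=least_squares(lambda a:g(a,91,214),[.3]);print("hook",r2.x,r2.fun)
print("pivot px",proj([sc((0,42,200),O,v[2])],c)*1.5)
th=r2.x[0]
for L,d in((75,28),):
  for a in(th,):
    to(sc((-L*np.cos(a)-d*np.sin(a),42+L*np.sin(a)-d*np.cos(a),188),O,v[2]))
for p in((-60,42+15,188),(-40,42+55,188),(-21,42+72,188)): print(sc(p,O,v[2]).round(1))
print(Rt().round(3))
E
python3 fit.py
```

```text
[ 5.44986995e+02 -1.39794916e+02 -6.91359414e-02] [ 1.3 -2.2 -1.1 -1.1  3.3  2.9 -3.4  2.   4.2 -0.3  1.2  1.4 -2.2  0.6]
hook [0.29521484] [-1.5523229   2.02828292]
pivot px [[389.84407543  45.63473332]]
to [467.8 -97.3 188. ] tool mm [ 38.6 -23.4 134.3]
[489.1 -78.8 188. ]
[511.8 -40.3 188. ]
[531.9 -24.6 188. ]
[[ 0.951  0.31   0.   ]
 [ 0.31  -0.951 -0.   ]
 [-0.     0.    -1.   ]]
```

carry_out(steps=[0.97, -0.58, 0, 0, 0, 0, 0.97, -0.58, 0, 0, 0, 0, 0, 0, 0.96, 0, 0, 0, 0, 0, 0.96, 0, 0, 0, 0, 0, 0.96, 0, 0, 0, 0, 0, 0.96, 0, 0, 0, 0, 0, 0.96, 0, 0, 0, 0, 0, 0.96, 0, 0, 0, 0, 0, 0.95, 0, 0, 0, 0, 0, 0, 0, 0, 0])

```text
clock: 4.58
eef_pos: [467.0, -96.9, 185.4]
eef_rot: [-0.001, 0.988, 0.157, -0.002]
force: [-0.9, 0.1, -0.7]
width: 0.2
```

carry_out(steps=[0.5, -0.48, 0, 0, 0, 0, 0.5, -0.48, 0, 0, 0, 0, 0.39, -0.36, 0, 0, 0, 0, 0.39, -0.36, 0, 0, 0, 0, 0.48, -0.23, 0, 0, 0, 0, 0.48, -0.23, 0, 0, 0, 0, 0, 0, 0, 0, 0, 0])

```text
clock: 5.17
eef_pos: [508.4, -38.0, 188.3]
eef_rot: [0.0, 0.987, 0.158, 0.001]
force: [-0.2, -0.0, -0.4]
width: 0.1
```

carry_out(steps=[0.35, -0.07, 0, 0, 0, 0, 0.35, -0.07, 0, 0, 0, 0, 0.35, 0, 0, 0, 0, 0, 0.35, 0.03, 0, 0, 0, 0, 0, 0, 0, 0, 0, 0])

```text
clock: 5.58
eef_pos: [534.2, -28.0, 188.0]
eef_rot: [0.0, 0.987, 0.158, 0.0]
force: [-1.1, -0.2, 0.2]
width: -0.5
```

carry_out(steps=[0.09, 0.04, 0, 0, 0, 0, 0, 0, 0, 0, 0, 0])

```text
clock: 5.75
eef_pos: [535.0, -28.4, 188.0]
eef_rot: [-0.0, 0.987, 0.158, -0.0]
force: [-0.9, 0.5, 0.3]
width: 0.2
```

carry_out(steps=[0.09, 0.04, 0, 0, 0, 0, 0, 0, 0, 0, 0, 0])

```text
clock: 5.92
eef_pos: [536.9, -28.6, 188.1]
eef_rot: [-0.0, 0.987, 0.158, -0.0]
force: [-0.8, 1.5, -0.3]
width: -0.1
```

carry_out(steps=[0.09, 0.04, 0, 0, 0, 0, 0, 0, 0, 0, 0, 0])

```text
clock: 6.08
eef_pos: [538.7, -28.8, 188.0]
eef_rot: [-0.0, 0.987, 0.158, -0.0]
force: [-2.4, 2.2, -0.2]
width: 0.2
```

carry_out(steps=[0.09, 0.04, 0, 0, 0, 0, 0, 0, 0, 0, 0, 0])

```text
clock: 6.25
eef_pos: [539.4, -28.8, 187.8]
eef_rot: [-0.001, 0.987, 0.158, -0.002]
force: [-9.0, 1.1, 2.6]
width: -0.2
```

carry_out(steps=[0.09, 0.04, 0, 0, 0, 0, 0, 0, 0, 0, 0, 0])

```text
clock: 6.42
eef_pos: [539.8, -28.8, 187.6]
eef_rot: [-0.001, 0.987, 0.158, -0.004]
force: [-18.1, 1.9, 7.9]
width: -0.2
```

Run:
```python
from h import *
c=vision.camera("wrist");save(c,"w2.png",1.4);s=read_state();print(s["eef_pos"],s["force"],s["moment"])
O=np.array([545,-139,0]);print((proj([sc(p,O) for p in((0,42,204),(0,107,196),(0,133,216))],c)*1.4).round())
```

```text
[539.77588282 -28.79625053 187.64320129] [-16.94781584   1.93147526   7.0763556 ] [ 0.21280156  2.7498014  -0.0510137 ]
[[586. 449.]
 [384. 363.]
 [291. 370.]]
```

View pics/w2.png

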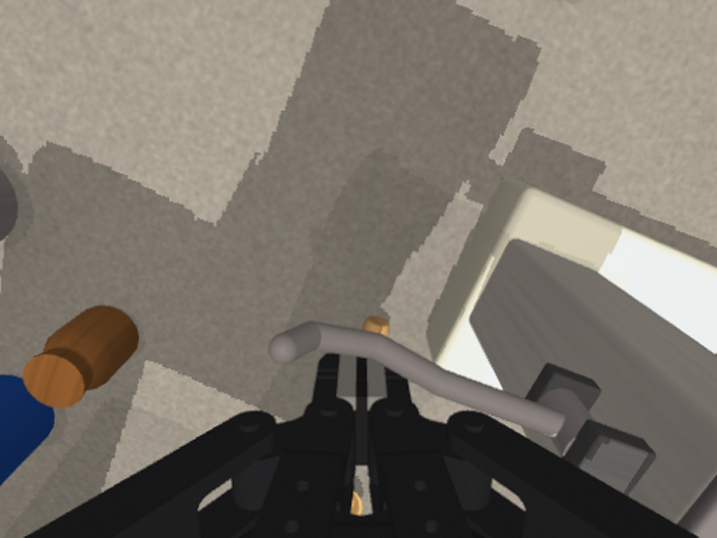

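Forces rose to 18 N at the stop, and the picture shows the hook straight out from the column (tip (287,345), pivot about (560,415)). I'll back off, rise, and move over to the canister with the gripper opening.

carry_out(steps=[-0.6, -0.24, 0, 0, 0, 0, -0.6, -0.24, 0, 0, 0, 0, -0.6, -0.24, 0, 0, 0, 0, 0, 0, -1, 0, 0, 0, 0, 0, -1, 0, 0, 0, 0, 0, -1, 0, 0, 0, 0, 0, -1, 0, 0, 0, 0, 0, -1, 0, 0, 0, 0, 0, -1, 0, 0, 0])

```text
clock: 7.22
eef_pos: [504.2, -26.9, 309.4]
eef_rot: [0.0, 0.987, 0.158, 0.001]
force: [0.5, 0.8, 0.4]
width: 0.0
```

carry_out(steps=[0.1, -1, 0, 0, 0, 0, 0.1, -1, 0, 0, 0, 0, 0.1, -1, 0, 0, 0, 0, 0.1, -1, 0, 0, 0, 0, 0.1, -1, 0, 0, 0, 0, 0.1, -1, 0, 0, 0, 0, 0.1, -1, 0, 0, 0, 0, 0.1, -1, 0, 0, 0, 0, 0.1, -1, 0, 0, 0, 0, 0.1, -1, 0, 0, 0, 0, 0.1, -1, 0, 0, 0, 0, 0.1, -1, 0, 0, 0, 0], hand=85)

```text
clock: 8.22
eef_pos: [452.1, 209.8, 308.3]
eef_rot: [0.0, 0.987, 0.158, 0.001]
force: [0.5, -0.4, -0.3]
width: 85.1
```

Run:
```python
from h import *
c=vision.camera("wrist");save(c,"w3.png",1.4);s=read_state();print(s["eef_pos"],s["force"],s["clock"])
for n in["can_grip","can_eye","hook_seat"]:
  for r in vision.recognise(n,c)[:3]: print(n,np.round(np.array(r["centre"])*1.4),round(r["confidence"],2),atz(r["centre"],c,106 if "grip" in n else 135).round(0))
```

```text
[451.50572434 212.02775959 308.34623617] [-1.50385562  0.48314187 -0.79147216] 8.2667
can_grip [186. 168.] 0.8 [457. 340. 106.]
can_grip [232. 299.] 0.77 [370. 286. 106.]
can_grip [327. 363.] 0.77 [340. 201. 106.]
can_eye [ 68. 203.] 0.91 [417. 401. 135.]
can_eye [235. 301.] 0.9 [384. 280. 135.]
can_eye [330. 368.] 0.8 [353. 201. 135.]
```

View pics/w3.png

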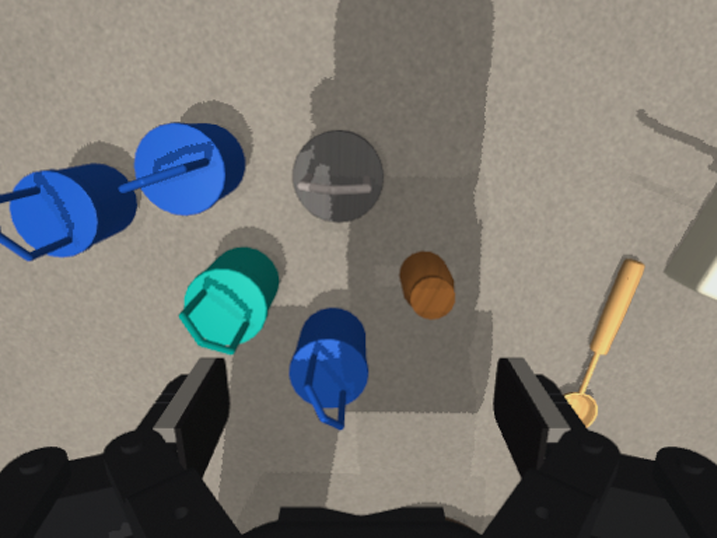

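The grey canister's lid is at (338,175), and its handle runs from (300,187) to (371,188), aligned with the tool y axis.

Run:
```python
from h import *
c=vision.camera("wrist")
lid=atz((338/1.4,175.5/1.4),c,76);eye=atz((335.5/1.4,188/1.4),c,139)
e1=atz((300/1.4,186/1.4),c,125);e2=atz((371/1.4,188/1.4),c,125)
print(lid,eye,e1,e2);d=e1-e2;print(np.degrees(np.arctan2(-d[0],d[1])))
g=(lid+eye)/2;R=Rt();print("tool yaw dir y",R[:,1])
# TCP 8mm ahead of grasp point -> z=106-8
to([g[0],g[1],98]);to([lid[0],lid[1],98]);to([eye[0],eye[1],98])
b=vision.camera("top");print(read_state()["q"])
```

```text
[481.31562264 236.30141595  76.        ] [481.55390767 235.04163659 139.        ] [473.20063518 258.02830334 125.        ] [486.76805782 212.53876294 125.        ]
16.607404759417445
tool yaw dir y [ 3.11779367e-01 -9.50154469e-01  3.33844114e-04]
to [481.4 235.7  98. ] tool mm [ 36.1 -16.8 210.1]
to [481.3 236.3  98. ] tool mm [ 36.2 -17.5 210.1]
to [481.6 235.   98. ] tool mm [ 36.  -16.2 210.1]
[ 2.98813210e-01  2.41127361e-01  1.77010799e+00 -3.12255587e-04
  1.13008581e+00  1.55338501e+00]
```

carry_out(steps=[0.9, -0.42, 0, 0, 0, 0, 0.9, -0.42, 0.5, 0, 0, 0, 0, 0, 1, 0, 0, 0, 0, 0, 1, 0, 0, 0, 0, 0, 1, 0, 0, 0, 0, 0, 1, 0, 0, 0, 0, 0, 1, 0, 0, 0, 0, 0, 1, 0, 0, 0, 0, 0, 1, 0, 0, 0, 0, 0, 1, 0, 0, 0, 0, 0, 1, 0, 0, 0, 0, 0, 1, 0, 0, 0], hand=85)

```text
clock: 9.52
eef_pos: [481.6, 235.0, 97.2]
eef_rot: [0.0, 0.988, 0.157, 0.0]
force: [0.6, -0.3, 0.1]
width: 85.2
```

carry_out(steps=[0, 0, 0, 0, 0, 0, 0, 0, 0, 0, 0, 0, 0, 0, 0, 0, 0, 0, 0, 0, 0, 0, 0, 0, 0, 0, 0, 0, 0, 0, 0, 0, 0, 0, 0, 0, 0, 0, 0, 0, 0, 0, 0, 0, 0, 0, 0, 0], hand=30, newtons=50)

```text
clock: 10.18
eef_pos: [481.6, 236.0, 99.1]
eef_rot: [-0.0, 0.987, 0.158, 0.001]
force: [0.2, -1.8, 6.7]
width: 48.3
```

Gripped at 48 mm. Now lifting.

carry_out(steps=[0, 0, -0.3, 0, 0, 0, 0, 0, -0.8, 0, 0, 0, 0, 0, -1, 0, 0, 0, 0, 0, -1, 0, 0, 0, 0, 0, -1, 0, 0, 0, 0, 0, -1, 0, 0, 0, 0, 0, -1, 0, 0, 0, 0, 0, -1, 0, 0, 0, 0, 0, -1, 0, 0, 0, 0, 0, 0, 0, 0, 0])

```text
clock: 11.02
eef_pos: [481.8, 236.4, 263.8]
eef_rot: [-0.0, 0.987, 0.158, 0.003]
force: [0.6, -0.2, -1.4]
width: 48.4
```

Run:
```python
from h import *
c=vision.camera("wrist");save(c,"w4.png",1.4);a=vision.camera("scene");save(a,"s4.png",1)
s=read_state();print(s["eef_pos"],s["force"],s["moment"],s["width"],s["clock"])
cv2.imwrite("pics/m4.png",np.hstack([cv2.resize(c["pixels"][:,:,::-1],(480,360)),cv2.resize(a["pixels"][80:280,220:460,::-1],(432,360))[:, :320]]))
```

```text
[480.72362943 235.96094498 260.12610163] [-1.19856313 -1.18953332 -3.01811662] [-0.08877645  0.2467948  -0.01544071] 48.085620859662235 11.1167
```

View pics/m4.png

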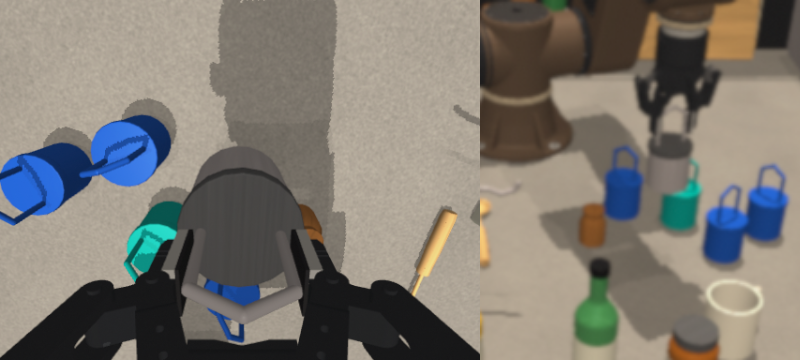

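Held straight. Next I turn +68° so the loop faces the hook, then move in front of the hook tip.

carry_out(steps=[0, 0, 0, 0, 0, -0.94, 0, 0, 0, 0, 0, -0.94, 0, 0, 0, 0, 0, -0.94, 0, 0, 0, 0, 0, -0.94, 0, 0, 0, 0, 0, -0.94, 0, 0, 0, 0, 0, -0.94, 0, 0, 0, 0, 0, -0.94, 0, 0, 0, 0, 0, -0.94, 0, 0, 0, 0, 0, -0.94, 0, 0, 0, 0, 0, -0.94, 0, 0, 0, 0, 0, -0.95, 0, 0, 0, 0, 0, -0.95])

```text
clock: 12.12
eef_pos: [480.4, 235.8, 258.3]
eef_rot: [-0.001, 0.73, 0.683, -0.001]
force: [0.3, -0.0, -2.6]
width: 48.9
```

carry_out(steps=[-0.9, 0.45, 0.2, 0, 0, 0, -0.9, 0.45, 0.4, 0, 0, 0, -0.9, 0.45, 0.4, 0, 0, 0, -0.9, 0.45, 0.4, 0, 0, 0, -0.9, 0.45, 0.4, 0, 0, 0, -0.9, 0.45, 0.4, 0, 0, 0, -0.9, 0.45, 0.4, 0, 0, 0, -0.9, 0.45, 0.4, 0, 0, 0, -0.9, 0.45, 0.4, 0, 0, 0, -0.8, 0.4, 0, 0, 0, 0, 0, 0, 0, 0, 0, 0, 0, 0, 0, 0, 0, 0])

```text
clock: 13.12
eef_pos: [556.7, 51.5, 190.5]
eef_rot: [-0.001, 0.732, 0.681, -0.001]
force: [-0.4, 0.1, -2.2]
width: 48.5
```

Run:
```python
from h import *
c=vision.camera("wrist");a=vision.camera("scene");b=vision.camera("top")
s=read_state();print(s["eef_pos"],s["force"],s["width"],s["clock"]);print(Rt().round(3))
cv2.imwrite("pics/m5.png",np.vstack([cv2.resize(c["pixels"][:,:,::-1],(800,600))]))
h=s["eef_pos"]+np.array([0,0,36.5]); O=np.array([545,-138.5,0])
P=[h,sc((0,133,216),O),sc((0,107,196),O),sc((0,42,204),O)]
for k in(c,a,b): print(proj(P,k).round(1).tolist())
cv2.imwrite("pics/m5b.png",np.hstack([cv2.resize(a["pixels"][120:220,190:290,::-1],(400,400),interpolation=cv2.INTER_CUBIC),cv2.resize(b["pixels"][150:230,220:320,::-1],(400,320),interpolation=cv2.INTER_CUBIC)[:400].copy() if 0 else cv2.resize(b["pixels"][140:240,220:320,::-1],(400,400),interpolation=cv2.INTER_CUBIC)]))
import pickle;pickle.dump((c,a,b),open("m5.pkl","wb"))
```

```text
[556.70250528  52.77969265 191.55587914] [-0.10203834 -0.32297873 -2.38884512] 48.59035931285815 13.2667
[[ 0.07   0.998 -0.001]
 [ 0.998 -0.07   0.   ]
 [ 0.    -0.001 -1.   ]]
[[256.4, 326.6], [261.0, 417.4], [260.6, 417.2], [260.6, 513.6]]
[[261.5, 176.2], [239.6, 179.7], [230.0, 185.7], [206.0, 182.4]]
[[244.8, 179.9], [263.0, 180.9], [270.8, 182.0], [290.9, 183.0]]
```

View pics/m5.png

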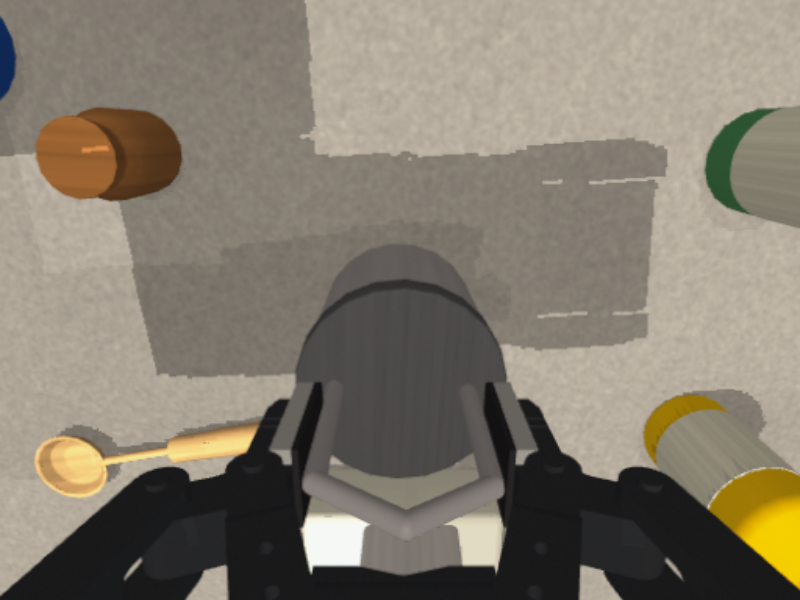

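View pics/m5b.png

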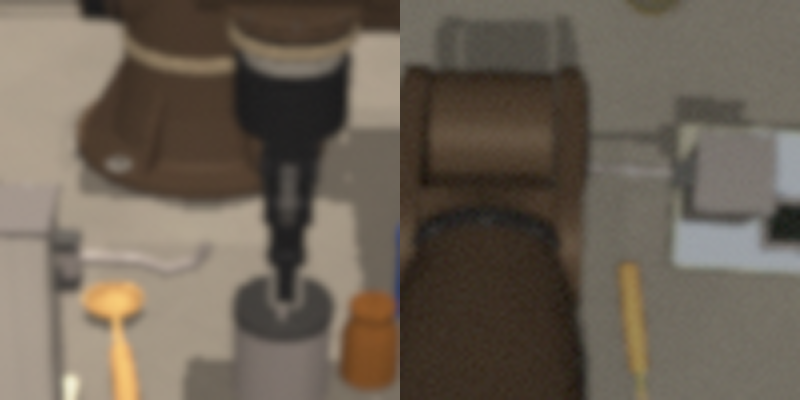

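The scene view shows the hook level and out: tip at about (242,181), seat at about (232,186), which puts the scale about 3 mm further +y than my fit. The loop is lined up with it, so I'm inserting along the bar.

carry_out(steps=[-0.5, 0.01, 0, 0, 0, 0, -0.5, 0.01, 0, 0, 0, 0, -0.5, 0.01, 0, 0, 0, 0, -0.5, 0.01, 0, 0, 0, 0, -0.5, 0.01, 0, 0, 0, 0, 0, 0, 0, 0, 0, 0])

```text
clock: 13.77
eef_pos: [554.7, 0.2, 192.2]
eef_rot: [0.0, 0.732, 0.681, -0.0]
force: [-0.1, -0.2, -2.4]
width: 48.6
```

carry_out(steps=[-0.4, 0.01, 0, 0, 0, 0, -0.4, 0.01, 0, 0, 0, 0, -0.4, 0.01, 0, 0, 0, 0, -0.4, 0.01, 0, 0, 0, 0, 0, 0, 0, 0, 0, 0])

```text
clock: 14.18
eef_pos: [553.3, -31.2, 192.1]
eef_rot: [0.0, 0.732, 0.681, -0.0]
force: [0.4, -0.6, -2.6]
width: 48.9
```

Run:
```python
from h import *
c=vision.camera("wrist");a=vision.camera("scene")
s=read_state();print(s["eef_pos"],s["force"],s["width"],s["clock"])
cv2.imwrite("pics/m6.png",np.hstack([cv2.resize(c["pixels"][204:384,150:370,::-1],(396,400),interpolation=cv2.INTER_CUBIC),cv2.resize(a["pixels"][130:230,190:290,::-1],(400,400),interpolation=cv2.INTER_CUBIC)]))
```

```text
[553.2275251  -30.10835751 192.04800457] [-0.73940751  0.34580742 -3.07833927] 48.722299571491064 14.2833
```

View pics/m6.png

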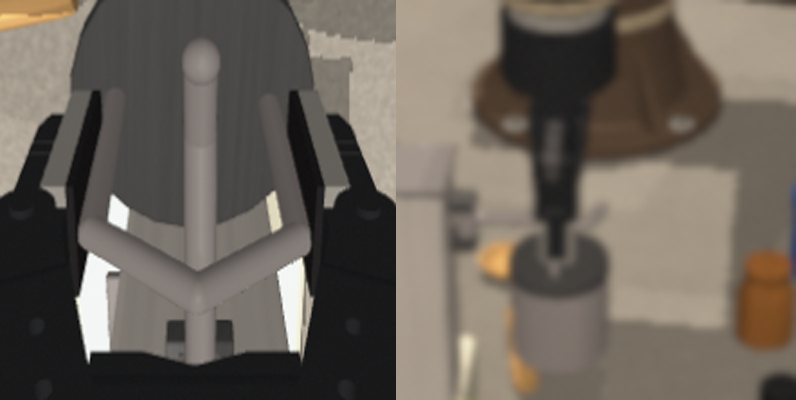

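The bar passes centrally through the loop, and the tip at (605,208) is about 33 mm beyond the handle. I'll shift 4 mm out and lower.

carry_out(steps=[0.2, 0, 0, 0, 0, 0, 0, 0, 0.25, 0, 0, 0, 0, 0, 0.25, 0, 0, 0, 0, 0, 0.25, 0, 0, 0, 0, 0, 0.25, 0, 0, 0, 0, 0, 0.2, 0, 0, 0, 0, 0, 0.1, 0, 0, 0, 0, 0, 0, 0, 0, 0])

```text
clock: 14.95
eef_pos: [553.4, -25.8, 165.5]
eef_rot: [-0.0, 0.732, 0.682, -0.0]
force: [0.2, 0.1, -2.3]
width: 48.4
```

carry_out(steps=[0, 0, 0.1, 0, 0, 0, 0, 0, 0, 0, 0, 0])

```text
clock: 15.12
eef_pos: [553.5, -25.8, 163.9]
eef_rot: [0.0, 0.732, 0.682, -0.0]
force: [0.2, 1.0, -2.0]
width: 48.4
```

carry_out(steps=[0, 0, 0.08, 0, 0, 0, 0, 0, 0, 0, 0, 0])

```text
clock: 15.28
eef_pos: [553.5, -25.8, 162.4]
eef_rot: [0.0, 0.732, 0.682, 0.0]
force: [-0.3, 0.2, -2.3]
width: 48.4
```

carry_out(steps=[0, 0, 0.08, 0, 0, 0, 0, 0, 0, 0, 0, 0])

```text
clock: 15.45
eef_pos: [554.1, -26.1, 161.2]
eef_rot: [0.001, 0.732, 0.682, 0.0]
force: [0.6, -3.1, 1.2]
width: 48.4
```

carry_out(steps=[0, 0, 0.06, 0, 0, 0, 0, 0, 0, 0, 0, 0])

```text
clock: 15.62
eef_pos: [554.3, -26.1, 160.7]
eef_rot: [0.001, 0.732, 0.682, 0.001]
force: [0.1, -2.8, 9.2]
width: 48.6
```

carry_out(steps=[0, 0, 0.05, 0, 0, 0, 0, 0, 0, 0, 0, 0])

```text
clock: 15.78
eef_pos: [554.7, -26.2, 160.4]
eef_rot: [0.002, 0.732, 0.682, 0.001]
force: [-1.0, -2.9, 14.5]
width: 48.5
```

Contact: the hook now bears the load. I'll relax slightly, then open.

carry_out(steps=[-0.1, 0, -0.06, 0, 0, 0, 0, 0, 0, 0, 0, 0])

```text
clock: 15.95
eef_pos: [554.1, -27.9, 160.9]
eef_rot: [0.001, 0.732, 0.682, 0.001]
force: [0.7, -0.3, 8.0]
width: 48.3
```

carry_out(steps=[0, 0, 0, 0, 0, 0, 0, 0, 0, 0, 0, 0, 0, 0, 0, 0, 0, 0, 0, 0, 0, 0, 0, 0, 0, 0, 0, 0, 0, 0], hand=54)

```text
clock: 16.37
eef_pos: [553.3, -27.8, 159.7]
eef_rot: [-0.0, 0.732, 0.682, -0.0]
force: [0.1, 0.8, 0.4]
width: 54.0
```

carry_out(steps=[0, 0, 0, 0, 0, 0, 0, 0, 0, 0, 0, 0, 0, 0, 0, 0, 0, 0, 0, 0, 0, 0, 0, 0, 0, 0, 0, 0, 0, 0], hand=85)

```text
clock: 16.78
eef_pos: [553.4, -27.8, 159.8]
eef_rot: [-0.0, 0.732, 0.682, -0.0]
force: [0.0, -0.3, -0.9]
width: 84.9
```

Run:
```python
from h import *
c=vision.camera("wrist");a=vision.camera("scene")
s=read_state();print(s["eef_pos"],s["force"],s["width"],s["clock"])
cv2.imwrite("pics/m7.png",np.hstack([cv2.resize(c["pixels"][164:384,150:370,::-1],(400,400),interpolation=cv2.INTER_CUBIC),cv2.resize(a["pixels"][130:230,190:290,::-1],(400,400),interpolation=cv2.INTER_CUBIC)]))
```

```text
[553.40135815 -27.7791871  159.885401  ] [0.27035057 0.63349154 0.48701775] 85.23625636623925 16.8833
```

View pics/m7.png

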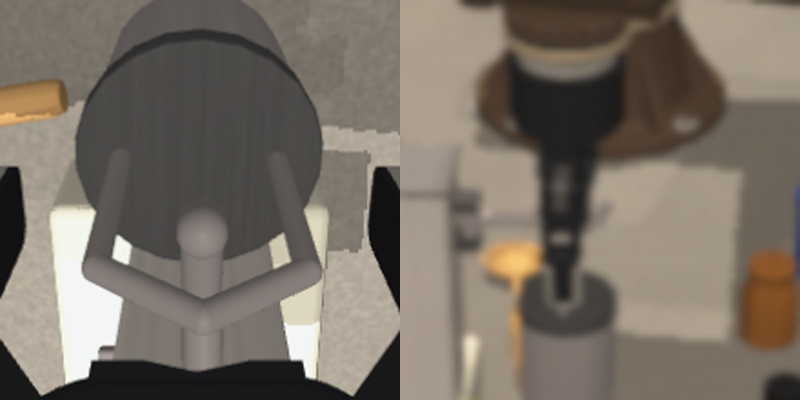

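The can is hanging with the fingers open clear of it. I'll rise, shut the fingers, and go to the key.

carry_out(steps=[0, 0, -0.3, 0, 0, 0, 0, 0, -0.6, 0, 0, 0, 0, 0, -0.9, 0, 0, 0, 0, 0, -0.9, 0, 0, 0, 0, 0, -0.9, 0, 0, 0, 0, 0, -0.9, 0, 0, 0, 0, 0, -0.9, 0, 0, 0, 0, 0, -0.9, 0, 0, 0, 0, 0, -0.9, 0, 0, 0])

```text
clock: 17.63
eef_pos: [553.2, -27.7, 305.3]
eef_rot: [0.0, 0.732, 0.682, 0.0]
force: [0.4, -0.8, -0.4]
width: 84.7
```

carry_out(steps=[-0.98, 0, 0, 0, 0, 0, -0.98, 0, 0, 0, 0, 0, -0.98, 0, 0, 0, 0, 0, -0.98, 0, 0, 0, 0, 0, -0.98, 0, 0, 0, 0, 0, -0.98, 0, 0, 0, 0, 0, -0.98, 0, 0, 0, 0, 0, -0.98, 0, 0, 0, 0, 0, -0.98, 0, 0, 0, 0, 0, -0.98, 0, 0, 0, 0, 0, -0.98, 0, 0, 0, 0, 0, -0.98, 0, 0, 0, 0, 0], hand=0)

```text
clock: 18.63
eef_pos: [536.5, -263.3, 304.4]
eef_rot: [0.0, 0.732, 0.682, 0.0]
force: [-0.2, -1.0, -0.0]
width: -0.0
```

carry_out(steps=[-0.98, 0, 0, 0, 0, 0, -0.98, 0, 0, 0, 0, 0, -0.98, 0, 0, 0, 0, 0, 0, 0, 0, 0, 0, 0])

```text
clock: 18.97
eef_pos: [532.2, -323.8, 304.0]
eef_rot: [0.0, 0.732, 0.681, -0.0]
force: [0.3, -0.8, 0.0]
width: -0.2
```

Run:
```python
from h import *
c=vision.camera("wrist");b=vision.camera("top")
s=read_state();print(s["eef_pos"],s["force"],s["width"],s["clock"])
for n,k in(("w",c),("t",b)):
  for r in vision.recognise("key_top",k)[:2]: print(n,np.round(r["centre"],1),r["confidence"],atz(r["centre"],k,75))
save(c,"w8.png",1.4)
```

```text
[ 532.37259426 -321.25992814  303.99702782] [ 0.66241835  0.08284132 -0.67248876] 0.12076488934804737 19.0667
w [254.  124.8] 0.84 [ 531.08010824 -287.42934718   75.        ]
t [339.  193.1] 0.49 [ 522.74277747 -275.99346873   75.        ]
```

View pics/w8.png

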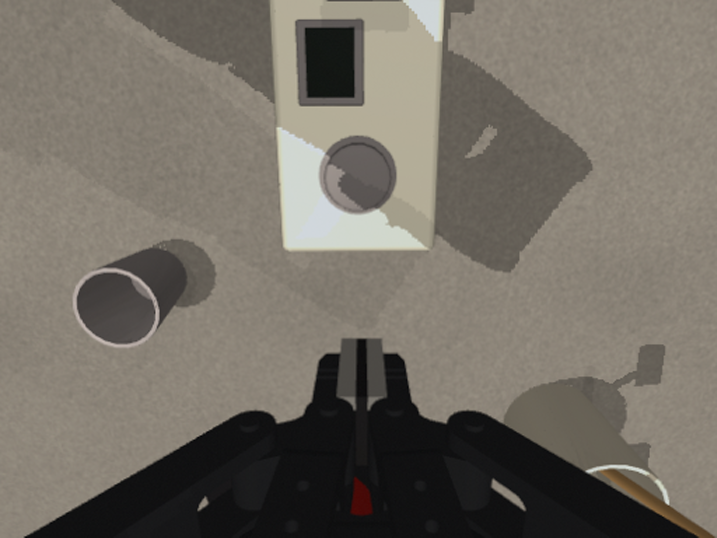

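The key is at (357,176), which gives (531,-288) mm. I'll descend to about 6 mm above it.

carry_out(steps=[0.83, -0.1, 0, 0, 0, 0, 0.83, -0.11, 0, 0, 0, 0, 0, 0, 1, 0, 0, 0, 0, 0, 1, 0, 0, 0, 0, 0, 1, 0, 0, 0, 0, 0, 1, 0, 0, 0, 0, 0, 1, 0, 0, 0, 0, 0, 1, 0, 0, 0, 0, 0, 1, 0, 0, 0, 0, 0, 1, 0, 0, 0, 0, 0, 1, 0, 0, 0, 0, 0, 0.9, 0, 0, 0])

```text
clock: 20.17
eef_pos: [530.8, -285.5, 105.3]
eef_rot: [-0.0, 0.731, 0.682, 0.0]
force: [-0.4, 0.4, -0.8]
width: -0.2
```

carry_out(steps=[0, 0, 0.5, 0, 0, 0, 0, 0, 0, 0, 0, 0, 0, 0, 0, 0, 0, 0])

```text
clock: 20.42
eef_pos: [531.1, -286.8, 96.4]
eef_rot: [-0.0, 0.731, 0.682, -0.0]
force: [0.1, 1.0, 0.2]
width: 0.2
```

carry_out(steps=[0, 0, 0.15, 0, 0, 0, 0, 0, 0, 0, 0, 0, 0, 0, 0, 0, 0, 0])

```text
clock: 20.67
eef_pos: [531.0, -287.7, 93.7]
eef_rot: [0.001, 0.732, 0.682, 0.0]
force: [0.2, -0.9, 0.2]
width: 0.2
```

carry_out(steps=[0, 0, 0.4, 0, 0, 0, 0, 0, 0, 0, 0, 0])

```text
clock: 20.83
eef_pos: [530.6, -287.6, 84.2]
eef_rot: [-0.0, 0.732, 0.682, -0.0]
force: [0.8, -0.5, -0.1]
width: 0.0
```

carry_out(steps=[0, 0, 0.15, 0, 0, 0, 0, 0, 0, 0, 0, 0])

```text
clock: 21.0
eef_pos: [530.7, -287.7, 81.4]
eef_rot: [-0.0, 0.732, 0.682, -0.0]
force: [0.2, -0.3, 2.0]
width: 0.2
```

carry_out(steps=[0, 0, 0.05, 0, 0, 0, 0, 0, 0, 0, 0, 0])

```text
clock: 21.17
eef_pos: [530.7, -287.7, 80.8]
eef_rot: [-0.0, 0.732, 0.682, -0.0]
force: [0.0, 0.1, 1.5]
width: -0.1
```

carry_out(steps=[0, 0, 0.03, 0, 0, 0, 0, 0, 0, 0, 0, 0])

```text
clock: 21.33
eef_pos: [530.7, -287.7, 80.3]
eef_rot: [-0.0, 0.732, 0.682, -0.0]
force: [-1.1, 0.1, 2.4]
width: 0.0
```

carry_out(steps=[0, 0, 0.03, 0, 0, 0, 0, 0, 0, 0, 0, 0])

```text
clock: 21.5
eef_pos: [530.8, -287.6, 80.0]
eef_rot: [0.0, 0.732, 0.682, -0.0]
force: [-1.9, -1.1, 6.1]
width: 0.3
```

The force step to 6 N marks the first stop. I'll ease 0.2 mm and hold about 1.1 s, then press fully and release.

carry_out(steps=[0, 0, -0.01, 0, 0, 0, 0, 0, 0, 0, 0, 0, 0, 0, 0, 0, 0, 0, 0, 0, 0, 0, 0, 0, 0, 0, 0, 0, 0, 0, 0, 0, 0, 0, 0, 0, 0, 0, 0, 0, 0, 0, 0, 0, 0, 0, 0, 0, 0, 0, 0, 0, 0, 0, 0, 0, 0, 0, 0, 0, 0, 0, 0, 0, 0, 0, 0, 0, 0, 0, 0, 0])

```text
clock: 22.5
eef_pos: [530.8, -287.6, 80.0]
eef_rot: [0.0, 0.732, 0.682, -0.0]
force: [-2.0, 0.9, 5.4]
width: 0.2
```

carry_out(steps=[0, 0, 0.2, 0, 0, 0, 0, 0, 0.2, 0, 0, 0, 0, 0, 0, 0, 0, 0])

```text
clock: 22.75
eef_pos: [531.0, -287.7, 73.5]
eef_rot: [0.0, 0.732, 0.682, 0.0]
force: [-7.3, 3.8, 22.9]
width: -0.1
```

It's bottomed: 6.5 mm beyond the stop at 23 N. Releasing upward.

carry_out(steps=[0, 0, -0.4, 0, 0, 0, 0, 0, -0.8, 0, 0, 0, 0, 0, -1, 0, 0, 0, 0, 0, -1, 0, 0, 0, 0, 0, -1, 0, 0, 0, 0, 0, -1, 0, 0, 0, 0, 0, -1, 0, 0, 0, 0, 0, -1, 0, 0, 0, 0, 0, -1, 0, 0, 0, 0, 0, 0, 0, 0, 0])

```text
clock: 23.58
eef_pos: [531.9, -288.2, 239.4]
eef_rot: [0.003, 0.732, 0.682, 0.001]
force: [-0.1, 0.2, -0.2]
width: -0.1
```

Run:
```python
from h import *
a=vision.camera("scene");b=vision.camera("top");s=read_state();print(s["eef_pos"],s["force"],s["clock"])
cv2.imwrite("pics/m9.png",np.hstack([cv2.resize(a["pixels"][130:330,100:400,::-1],(480,320)),cv2.resize(b["pixels"][100:300,140:340,::-1],(320,320))]))
```

```text
[ 530.89352456 -287.65127429  236.02249476] [-0.19790028 -0.74942806 -0.17231889] 23.6833
```

View pics/m9.png

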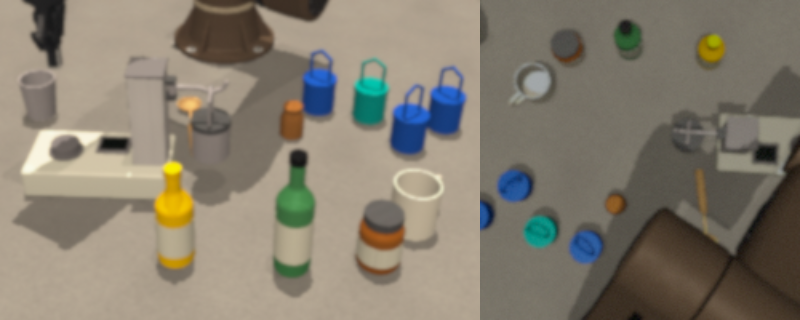

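The canister hangs on the hook at (210,130), the key is up, and everything else is in place. Handing in.

```bash
python3 -c "
from rig import arm;print(arm.sign_off())"
```

```text
the job is handed in; nothing more can be done
None
```

The job is handed in, and every check pointed to success; the sign-off itself reports no verdict.

- **Hook:** I swung it out until it met its stop, where the force rose to about 18 N.
- **Canister:** I picked up the grey, dark-lidded one by its handle, hung it on the hook's seat and let go. The blue and turquoise look-alikes were left alone.
- **Key:** After that I pressed it to the first stop and held it there for about 1.1 s at 5–6 N. I then pressed it fully down, 6.5 mm further at 23 N, and released it.

The last pictures, at about 23.7 s, show the canister hanging free, the key up and the other things apparently where they were. The robot is clear of everything and reads no force.

- **Scale position:** My estimates from the different cameras disagreed by 3–7 mm along y. I handled this with a 4 mm shift before lowering the canister, plus the force readings.
- **Key stages:** I judged these by force and height alone, because the key's travel itself could not be read.

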